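# Find the high spot of a belt wheel with a plunger gauge

## Task

Check the green belt wheel for run-out: push the dial gauge up by its yellow post until its plunger presses on the floor of the wheel's groove with about 4 mm of plunger travel taken up, then turn the wheel by its black crank knob at least one full turn while watching the needle. There is more than one hump in the groove: leave the wheel standing with the highest one right under the plunger, the gauge still pressed on it and your hand off everything. Go gently: never drive the plunger nearly to the end of its travel, do not shove the bench, which only stands on the table, and leave the cup, tin, screwdrivers and bearing alone.

Things in the scene. Friction and masses are not known exactly. Their poses are not given: they have to be found in the camera images.
- fixture: Heavy grey run-out bench (about 4.5 kg with all on it) that only stands on the table: a sideways load of some 20 N shifts it. Base plate 170 x 380 x 12 mm. Origin on the table, on the wheel's vertical axis; +z up; +y points along the plate from the wheel to the gauge, whose plunger meets the wheel at its +y side. The plate runs from y = -95 to +285 mm, x = -85 to +85 mm.
- spindle (a point): Point on the vertical axis of the wheel, at its top face 68 mm above the table (the hub nut stands 12 mm higher). Wheel: 164 mm across its two green flanges, between them a groove 20 mm high with a floor of radius 70 mm. Hidden in it, elsewhere each time, are three humps: one 3 mm high (the high spot, 18 degrees to either side of its crest) and two of 1 to 1.4 mm.
- wheel (a joint): Angle of the wheel in rad, counter-clockwise from above positive, without end stops (it counts on past a full turn). At 0 the crank knob points to the fixture's -y; it starts within 0.4 of that. Stiff bearing: 0.12 N m (2.5 N at the knob) turns it, and it stays where it is left.
- knob_grip (a point): Centre of the black crank knob on the wheel, 48 mm from the wheel's axis: an upright cylinder 18 mm across and 40 mm tall (74 to 114 mm above the table) that spins freely on its pin, so a hand that does not turn can lead it round. This point is 96 mm above the table.
- slide (a joint): Travel of the gauge slide in m, growing towards the wheel (fixture -y), 0 to 0.060. At 0.050 the free plunger tip would just reach the bare groove floor. About 8 N of friction holds the slide where it is left.
- post_grip (a point): On the axis of the upright yellow post at the back of the gauge slide, for pushing it; 102 mm above the table. Cylinder 16 mm across, yellow from 68 to 120 mm. 142 mm behind the free plunger tip, 62 mm behind the centre of the dial (round steel housing 60 mm across, top 90 mm above the table with its needle).
- needle (a joint): Red needle on the white dial on top of the gauge, which lies face up: rad, 0 with the plunger free, 0.4 rad for each mm the plunger is pushed in (marks every mm), counter-clockwise from above. Plunger travel 12 mm (4.8 rad); do not go past 10 mm (4.0 rad). Spring 0.6 N per mm, plus 0.6 N at the start.
- stem: The gauge's plunger: steel stem 6 mm thick with a brass ball 10 mm across at its end, 52 mm above the table, moving along the fixture's y. Origin not on the part; use tip.
- tip (a point): Foremost point of the plunger's ball, which touches the groove floor, 52 mm above the table.
- cup: Brown paper cup with a white lid, 82 mm across the lid, 102 mm tall; origin under its centre.
- screwdriver: Yellow screwdriver lying beside the bench; origin at the underside near its middle, x along it.
- screwdriver2: Black screwdriver, 150 mm, lying to the left; x along it.
- tin: Open aluminium parts tin, 70 x 90 x 28 mm, beside the bench; origin under its centre.
- bearing: Steel bearing ring, 40 mm across, 12 mm thick; origin under its centre.

How it is judged (in metres and radians):
On the way, in this order (a step that is already met when the one before it is completed fails the run):
1. the gauge is set: its plunger presses on the groove floor with 2.5 to 5.5 mm of travel taken up, before the wheel is turned far (value of joint needle between 1 and 2.2 rad and contact force between stem and anything else above 0.8 N and value of joint wheel between -1 and 1 rad), for 0.3 s.
2. the wheel has been turned a full turn, either way, with the plunger on it ((value of joint wheel above 5.8 rad or value of joint wheel below -5.8 rad) and contact force between stem and anything else above 0.5 N), for 0.02 s.
At the end, for the whole second after the job is handed in: The wheel stands still with its highest hump under the plunger (the tip at least 71.6 mm from the wheel's axis, where the crest under load holds it at 72.5 mm: within about 10 degrees of the crest), the plunger still pressing on it with 3.5 to 9.75 mm taken up (horizontal distance between tip and spindle between 0.0716 and 0.0745 m and contact force between stem and anything else above 0.8 N and value of joint needle between 1.4 and 3.9 rad and velocity of joint wheel between -0.03 and 0.03 rad/s); the robot touches nothing.
It fails at once if the plunger is driven past 10 mm of its 12 mm travel (value of joint needle above 4.1 rad).
It fails at once if the cup is moved more than 20 mm (distance of cup from where it was at the start of the episode above 0.02 m).
It fails at once if a screwdriver, the tin or the bearing is moved more than 20 mm (distance of any of screwdriver, screwdriver2, tin, bearing from where it was at the start of the episode above 0.02 m).
It fails at once if the bench is shoved more than 8 mm from its place (distance of fixture from where it was at the start of the episode above 0.008 m).
It also fails if it takes over 72 s, if anything falls off the work surface, if the arm or the gripper's body presses on something with over 40 N, if the wrist force passes 120 N, or if a joint passes its speed limit or range.

## Robot

A 6-joint arm with a two-finger parallel gripper is mounted at the origin on the work surface. World frame = base frame: x ahead of the robot, y to its left, z up, the work surface at z = 0. Lengths are in mm, angles in degrees, forces in N, time in s.
With the tool pointing down it reaches from about 375 to 750 mm from the base axis. Payload 9 kg.
Tool frame: the origin (TCP) lies midway between the tips of the shut fingers; the grasp point (between the pads) lies 19 mm behind it (r.pinch_z is the z of the grasp point in the tool frame, in mm); z points along the fingers, y is the line along which they close (so a half turn about z gives the same grasp; the last joint's range is limited). The gripper opens to 85 mm and grips with 20 to 120 N. Pads are 22 mm wide; open, the fingers measure 114 mm over their backs; the gripper's body (76 mm by 85 mm) begins 54 mm behind the grasp point. The pads swing forward as they close: fully open they stand 13 mm farther back than shut.
Start: joints at [-76.473, 5.964, 5.575, 89.605, 0, 77.527], TCP at [263.044, -539.3, 231.331] pointing down, gripper open.
Joint ranges: [-171.21, 171.21], [-48.23, 106.86], [-62.78, 66.21], [-105.2, 120.99], [-86.42, 89.51], [-180, 180]. Speed limits (degrees/s): [127.2, 127.2, 147.25, 180, 180, 180].

## Interface

Orientations are given as a 3x3 rotation matrix whose columns are the frame's x, y, z axes.
In Python, from station import r gives the robot as it stands. The module is installed in compiled form; this text tells all that it offers.
- The arm moves only by the tool carry_out, never from a script. Its argument "increments" is a list of rows, each a list of 7 numbers: the turn, a rotation vector about the tool's x, y, z normalised to -1 to 1, where 1 is 90 degrees, then the shift along the tool's x, y, z normalised to -1 to 1, where 1 is 1000 mm, then the opening, from -1 (shut) to 1 (fully open), so that 0 is half open. In form: [[wx, wy, wz, tx, ty, tz, claw], ...]. A call has 1 to 12 rows; each row is the pose to reach, as a shift and turn from the pose commanded when the call began, along the tool's axes at that moment; what a row does not reach only later rows make up. A row lasts 1/8 s, in which the tool goes at most 62.5 mm and 10.7 degrees, less where a joint would pass 70% of its speed; a pose out of reach is approached as far as the arm can. A call with a number of a shift or a turn outside -1 to 1 is refused whole. A call with a gripper value outside its range is refused whole. The fingers move at their own pace and stop on an object; "newtons" is the grip in N (left out, the last holds). Time passes only in rows, so rows that repeat a pose let the fingers close. It gives the time, the measured TCP pose, the force, the opening and the grip force at its end, in the units of the state.
- r.state(): the state, without advancing time (a new reading comes with each control period).
- r.grab_frame(name): name is "scene" or "top" or "wrist"; returns a dict with "color" (384x512x3 uint8, blue, green, red), "K" (3x3 intrinsics, pixels), "rvec" (rotation vector, rad) and "tvec" (3), from world to camera coordinates, as OpenCV has them; the wrist camera has in their place "mount" (4x4, takes a point from camera to tool coordinates, whose origin is the TCP and whose axes are the flange's). Camera axes: x right, y down, z forward; pixel columns grow to the right and rows downward; lengths in mm; the calibration is good to about 2 mm. A picture is of the moment at which its call begins: read the wrist's pose just before it. There is no depth.
- r.job_done(): hands the job in; it is judged then, once.
Trained networks look in a picture, given as the dict that the camera call returned (one of the last four; its "shot" number tells which), for a name from the list of things; names that differ only in an ending like _2 or _b are one class to them, and where a whole thing is asked for, a point or a joint stands for the part that bears it (a point fixed in the world has none). Each returns a list of dicts, best first, with "conf" (0 to 1); they miss things now and then, are a little off and sometimes report something else, mostly with a low value. They report only what shows in the picture. A call takes as long as a camera call.
- r.search_frame(picture, thing): "point" ([column, row] in pixels, amid what is visible of it).
- r.silhouettes(picture, thing): "pixels" (384x512 bool, what is visible of it) and "point" ([column, row] in pixels, amid what is visible of it).
- r.spot_point(picture, thing): "point" ([column, row] in pixels: a listed point, or the origin of a listed thing).
The state is a dict: "time_s": time; "q": joint angles; "qd": joint speeds; "joint_efforts": joint torques, N m; "eef_pos": TCP position; "orientation": TCP orientation; "contact_force": force on the tool from outside, world axes, zero at the start; "torque": the same for the moment, N m; "grip_width": finger opening in mm; "grip_force": force on a finger pad.
Only numpy, scipy, OpenCV 4.12 (cv2) and the standard library are available. Lean on these libraries where they do the work, as an engineer would, in place of code of your own. Each camera call takes 0.05 s, during which the arm holds its last target. There are 200 camera calls.

## Working session

There is one attempt and no reset: what is moved stays moved. The work goes in short steps, Python scripts to look and compute and a tool call to move; the robot and the scene stay as the last step left them, time stands still between calls to the robot, and variables do not carry over. Pictures are saved under pics/ and viewed, at most 10 in all, crops included, and the job is handed in when it is done.

Besides the shell and the picture viewer there is one more tool, called in YAML: its name, and indented under it one key for each argument. carry_out: Moves the arm, as the interface text tells. Its arguments: {"type":"object","properties":{"increments":{"type":"array"},"newtons":{"type":"number"}},"required":["increments"]}

```bash
mkdir -p pics
cat > h.py <<'E'
import numpy as np, cv2
from station import r
def ray(p,pt):
    R=cv2.Rodrigues(np.array(p["rvec"],float))[0]; t=np.array(p["tvec"],float).ravel()
    u=cv2.undistortPoints(np.array([[pt]],float),np.array(p["K"],float),None).ravel()
    return -R.T@t, R.T@np.array([u[0],u[1],1.])
def atz(p,pt,z):
    o,d=ray(p,pt); return o+d*(z-o[2])/d[2]
def proj(p,X):
    return cv2.projectPoints(np.array(X,float).reshape(-1,3),np.array(p["rvec"],float),np.array(p["tvec"],float),np.array(p["K"],float),None)[0].reshape(-1,2)
E
python3 - <<'E'
from h import *
np.set_printoptions(precision=1,suppress=True)
s=r.state(); print(s["time_s"],s["eef_pos"],s["orientation"],s["grip_width"])
for n in("top","scene"):
    p=r.grab_frame(n); cv2.imwrite(f"pics/{n}0.png",p["color"])
    for k,z in (("spindle",68),("knob_grip",96),("post_grip",102),("tip",52),("fixture",0),("cup",0),("tin",0),("bearing",0),("screwdriver",0),("screwdriver2",0)):
        d=r.spot_point(p,k)[:1]
        for e in d: print(n,k,round(e["conf"],2),np.array(e["point"]),atz(p,e["point"],z))
E
```

```text
0.0 [ 263.  -538.9  230.5] [[ 0.9  0.4 -0. ]
 [ 0.4 -0.9  0. ]
 [ 0.  -0.  -1. ]] 85.52160838133716
top spindle 0.8 [285.6 194.8] [550.3 -72.6  68. ]
top knob_grip 0.6 [293.2 195.6] [546.2 -95.3  96. ]
top post_grip 0.67 [213.4 221.9] [469.2 157.1 102. ]
top tip 0.54 [253.7 207. ] [513.4  31.6  52. ]
top fixture 0.57 [285. 198.] [541.9 -73.2   0. ]
top cup 0.62 [400.8 240.5] [ 390.6 -457.3    0. ]
top tin 0.71 [307.8 239.1] [ 401.7 -146.5    0. ]
top bearing 0.55 [375.9 149.2] [ 700.4 -385.1    0. ]
top screwdriver 0.8 [256.  159.4] [675.7  22.3   0. ]
top screwdriver2 0.8 [256.  159.4] [675.7  22.3   0. ]
scene spindle 0.77 [233.4 194. ] [537.4 -62.7  68. ]
scene knob_grip 0.49 [215.8 191.3] [ 538.  -116.2   96. ]
scene post_grip 0.85 [296.7 158.7] [477.4 168.3 102. ]
scene tip 0.34 [259.4 189.8] [528.7  24.4  52. ]
scene fixture 0.85 [235.8 207.4] [531.3 -55.5   0. ]
scene cup 0.88 [101.4 205.3] [ 389.  -464.4    0. ]
scene tin 0.97 [202.4 189.6] [ 417.8 -139.2    0. ]
scene bearing 0.66 [132.3 276.1] [ 692.3 -395.     0. ]
scene screwdriver 0.58 [275.  237.3] [684.9  21.4   0. ]
scene screwdriver2 0.58 [275.  237.3] [684.9  21.4   0. ]
```

View pics/top0.png

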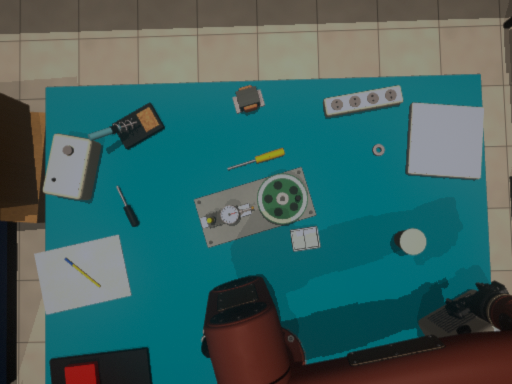

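View pics/scene0.png

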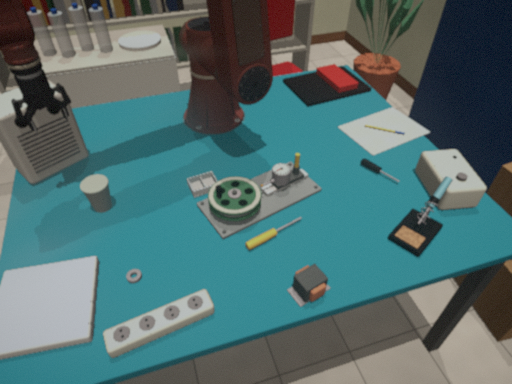

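Run:
```python
from h import *
np.set_printoptions(precision=3,suppress=True)
s=r.state(); print(np.array(s["eef_pos"]),np.array(s["orientation"]),r.pinch_z,s["contact_force"])
p=r.grab_frame("wrist"); print(p["mount"],p["K"])
```

```text
[ 263.043 -539.289  231.319] [[ 0.899  0.438  0.   ]
 [ 0.438 -0.899 -0.   ]
 [-0.     0.    -1.   ]] -18.700000000000003 [-0.802 -0.575  0.919]
[[  -0.      -0.957   -0.29    73.165]
 [   1.       0.      -0.001   -0.411]
 [   0.001   -0.29     0.957 -143.609]
 [   0.       0.       0.       1.   ]] [[293.05    0.    254.943]
 [  0.    293.05  192.064]
 [  0.      0.      1.   ]]
```

carry_out:
  increments:
    - [0.105, 0, 0, 0, 0, 0, -1]

```text
time_s: 1.27
eef_pos: [262.4, -536.5, 232.3]
orientation: [[0.899, 0.434, -0.063], [0.438, -0.889, 0.13], [0.0, -0.144, -0.99]]
contact_force: [-0.9, -0.1, 2.0]
grip_width: 69.9
grip_force: 0.0
```

carry_out:
  increments:
    - [-0.105, 0.0086, 0.105, 0.478, -0.411, 0.068, -1]
    - [-0.105, 0.0086, 0.105, 0.478, -0.411, 0.068, -1]
    - [-0.105, 0.0086, 0.105, 0.478, -0.411, 0.068, -1]
    - [-0.105, 0.0086, 0.105, 0.478, -0.411, 0.068, -1]
    - [-0.105, 0.0086, 0.105, 0.478, -0.411, 0.068, -1]
    - [-0.105, 0.0086, 0.105, 0.478, -0.411, 0.068, -1]
    - [-0.105, 0.0086, 0.105, 0.478, -0.411, 0.068, -1]
    - [-0.105, 0.0086, 0.105, 0.478, -0.411, 0.068, -1]
    - [-0.105, 0.0086, 0.105, 0.478, -0.411, 0.068, -1]
    - [-0.105, 0.0086, 0.105, 0.478, -0.411, 0.068, -1]
    - [-0.105, 0.0086, 0.105, 0.478, -0.411, 0.068, -1]
    - [-0.105, 0.0086, 0.105, 0.478, -0.411, 0.068, -1]

```text
time_s: 2.78
eef_pos: [510.6, 46.6, 222.3]
orientation: [[0.958, 0.288, 0.01], [0.288, -0.957, -0.021], [0.004, 0.023, -1.0]]
contact_force: [-0.4, -0.5, 0.2]
grip_width: 0.1
grip_force: 0.0
```

```bash
cat >> h.py <<'E'
def wrist():
    s=r.state(); p=r.grab_frame("wrist")
    T=np.eye(4); T[:3,:3]=s["orientation"]; T[:3,3]=s["eef_pos"]
    W=np.linalg.inv(T@np.array(p["mount"],float)); p["rvec"]=cv2.Rodrigues(W[:3,:3])[0].ravel(); p["tvec"]=W[:3,3]
    return s,p
E
python3 - <<'E'
from h import *
np.set_printoptions(precision=2,suppress=True)
s,p=wrist(); print(s["time_s"],np.array(s["eef_pos"]),np.array(s["orientation"]))
cv2.imwrite("pics/w1.png",p["color"])
for k,z in (("spindle",68),("knob_grip",96),("post_grip",102),("tip",52),("fixture",0),("tin",0),("needle",90)):
    for e in r.spot_point(p,k)[:2]: print(k,round(e["conf"],2),np.array(e["point"]),atz(p,e["point"],z))
E
```

```text
2.775 [510.6   46.6  222.35] [[ 0.96  0.29  0.01]
 [ 0.29 -0.96 -0.02]
 [ 0.    0.02 -1.  ]]
spindle 0.6 [359.  177.4] [542.   -61.81  68.  ]
spindle 0.19 [351.8 268. ] [439.16 -95.48  68.  ]
knob_grip 0.7 [414.8 203.9] [ 536.19 -113.01   96.  ]
post_grip 0.84 [115.9 184.6] [475.89 167.96 102.  ]
tip 0.55 [267.1 177.3] [511.22  29.23  52.  ]
fixture 0.91 [335.9 167.7] [536.99 -58.53   0.  ]
tin 0.76 [355.2 269.9] [ 405.74 -139.31    0.  ]
tin 0.48 [114.6 183.6] [436.91 207.22   0.  ]Traceback (most recent call last):
  File "<stdin>", line 6, in <module>
ValueError: it knows: bearing, cup, fixture, knob_grip, post_grip, screwdriver, spindle, stem, tin, tip
```

View pics/w1.png

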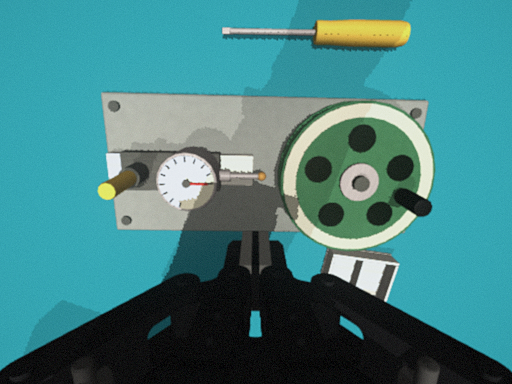

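carry_out:
  increments:
    - [0, 0, 0, 0.003, -0.172, 0, -1]
    - [0, 0, 0, 0.003, -0.172, 0, -1]
    - [0, 0, 0, 0.003, -0.172, 0, -1]
    - [0, 0, 0, 0.003, -0.172, 0.06, -1]
    - [0, 0, 0, 0.003, -0.172, 0.12, -1]
    - [0, 0, 0, 0.003, -0.172, 0.12, -1]
    - [0, 0, 0, 0.003, -0.172, 0.12, -1]
    - [0, 0, 0, 0.003, -0.172, 0.12, -1]

```text
time_s: 4.12
eef_pos: [467.7, 207.6, 101.9]
orientation: [[0.959, 0.283, 0.015], [0.284, -0.959, -0.02], [0.009, 0.024, -1.0]]
contact_force: [0.1, -0.1, -0.1]
grip_width: -0.2
grip_force: 0.0
```

carry_out:
  increments:
    - [0.0153, -0.0057, 0, -0.003, 0, 0.014, -1]
    - [0.0153, -0.0057, 0, -0.003, 0, 0.014, -1]
    - [0.0153, -0.0057, 0, -0.003, 0.01, 0.014, -1]
    - [0.0153, -0.0057, 0, -0.003, 0.013, 0.014, -1]

```text
time_s: 4.62
eef_pos: [466.9, 193.3, 85.2]
orientation: [[0.959, 0.284, -0.005], [0.284, -0.959, -0.001], [-0.005, -0.001, -1.0]]
contact_force: [0.6, -0.1, -0.4]
grip_width: 0.0
grip_force: 0.0
```

carry_out:
  increments:
    - [0, 0, 0, 0, 0.004, 0, -1]
    - [0, 0, 0, 0, 0.008, 0, -1]
    - [0, 0, 0, 0, 0.012, 0, -1]
    - [0, 0, 0, 0, 0.016, 0, -1]
    - [0, 0, 0, 0, 0.018, 0, -1]
    - [0, 0, 0, 0, 0.018, 0, -1]

```text
time_s: 5.38
eef_pos: [471.3, 177.6, 85.1]
orientation: [[0.959, 0.285, -0.006], [0.285, -0.959, 0.002], [-0.005, -0.003, -1.0]]
contact_force: [-2.1, 6.9, 1.6]
grip_width: 0.1
grip_force: 3.3
```

```bash
cat >> h.py <<'E'
def needle(p,c,h=40,name=None):
    "c: dial centre world; rectified fixture-aligned crop of dial"
    y=np.array([-.276,.961,0]); x=np.array([.961,.276,0])
    W=np.array([c+x*a+y*b for a,b in((-h,h),(h,h),(h,-h),(-h,-h))])
    S=300; H=cv2.getPerspectiveTransform(proj(p,W).astype(np.float32),np.float32([[0,0],[S,0],[S,S],[0,S]]))
    im=cv2.warpPerspective(p["color"],H,(S,S),flags=cv2.INTER_CUBIC)
    if name: cv2.imwrite(name,im)
    f=im.astype(int); red=(f[:,:,2]-np.maximum(f[:,:,0],f[:,:,1]))
    return im,red
E
python3 - <<'E'
from h import *
np.set_printoptions(precision=2,suppress=True)
s,p=wrist(); print(s["time_s"],np.array(s["eef_pos"]),s["contact_force"])
cv2.imwrite("pics/w2.png",p["color"])
for k,z in (("spindle",68),("knob_grip",96),("post_grip",102),("tip",52)):
    for e in r.spot_point(p,k)[:1]: print(k,round(e["conf"],2),np.array(e["point"]),atz(p,e["point"],z))
q=r.grab_frame("scene");cv2.imwrite("pics/s2.png",q["color"])
w=cv2.resize(q["color"][130:250,160:340],None,fx=4,fy=4,interpolation=cv2.INTER_CUBIC)
w2=np.vstack([w[:, :512], p["color"]])[:, :512]
cv2.imwrite("pics/c2.png",cv2.resize(np.hstack([p["color"],cv2.resize(q["color"][120:260,150:337],(512,384),interpolation=cv2.INTER_CUBIC)]),(800,300)))
for k,z in (("spindle",68),("knob_grip",96),("post_grip",102),("tip",52)):
    for e in r.spot_point(q,k)[:1]: print(k,round(e["conf"],2),np.array(e["point"]),atz(q,e["point"],z))
E
```

```text
5.375 [471.29 177.55  85.12] [-2.14  6.85  1.65]
knob_grip 0.33 [302.1 259.9] [475.06 154.05  96.  ]
post_grip 0.91 [298.5 258.6] [478.27 157.97 102.  ]
tip 0.95 [510.4 225.3] [515.57  17.97  52.  ]
spindle 0.6 [235.4 192.7] [533.85 -55.26  68.  ]
knob_grip 0.5 [219.1 191.5] [ 541.85 -107.05   96.  ]
post_grip 0.6 [293.6 161.3] [486.5  153.83 102.  ]
tip 0.43 [256.6 186.9] [513.32  20.16  52.  ]
```

View pics/c2.png

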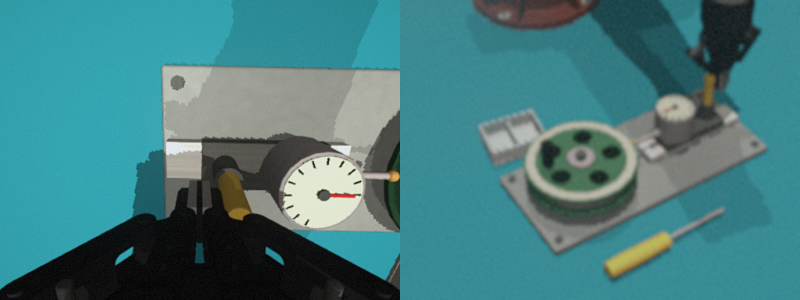

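carry_out:
  increments:
    - [0, 0, 0, 0, 0.004, 0, -1]
    - [0, 0, 0, 0, 0.008, 0, -1]
    - [0, 0, 0, 0, 0.012, 0, -1]
    - [0, 0, 0, 0, 0.014, 0, -1]
    - [0, 0, 0, 0, 0.014, 0, -1]

```text
time_s: 6.5
eef_pos: [475.0, 164.1, 85.1]
orientation: [[0.959, 0.285, -0.006], [0.285, -0.959, 0.002], [-0.005, -0.003, -1.0]]
contact_force: [-3.5, 6.0, 3.0]
grip_width: 0.2
grip_force: 3.3
```

```bash
cat >> h.py <<'E'
def redneedle(p,h=30):
    "find red needle; return its angle, ccw from above, rel. to fixture -y, using the dial plane z=90"
    f=p["color"].astype(int); red=((f[:,:,2]-np.maximum(f[:,:,0],f[:,:,1]))>60).astype(np.uint8)
    n,l,st,c=cv2.connectedComponentsWithStats(red)
    out=[]
    for i in np.argsort(-st[1:,4])[:3]+1:
        v,u=np.nonzero(l==i); P=np.array([atz(p,(a,b),89)[:2] for a,b in zip(u,v)])
        out.append((st[i,4],c[i].round(1),P.mean(0).round(1),np.linalg.svd(P-P.mean(0))[2][0].round(3), np.ptp(P@np.linalg.svd(P-P.mean(0))[2][0]).round(1)))
    return out
E
python3 - <<'E'
from h import *
np.set_printoptions(precision=2,suppress=True)
s,p=wrist(); print(s["time_s"],np.array(s["eef_pos"]),s["contact_force"])
cv2.imwrite("pics/w3.png",p["color"])
for o in redneedle(p): print(o)
for o in redneedle(dict(r.grab_frame("wrist"),rvec=p["rvec"],tvec=p["tvec"],color=cv2.imread("pics/w2.png"))): print('before',o)
for k,z in (("spindle",68),("post_grip",102),("tip",52)):
    for e in r.spot_point(p,k)[:1]: print(k,round(e["conf"],2),np.array(e["point"]),atz(p,e["point"],z))
E
```

```text
6.5 [475.04 164.11  85.09] [-3.53  5.95  3.02]
(np.int32(139), array([438.1, 250.3]), array([501.3,  71.3]), array([ 0.26, -0.96]), np.float64(17.0))
before (np.int32(137), array([438.2, 250.3]), array([501.3,  71.3]), array([ 0.26, -0.97]), np.float64(16.8))
post_grip 0.6 [297.2 257.1] [482.63 145.41 102.  ]
tip 0.61 [511.  226.2] [518.86   3.84  52.  ]
```

View pics/w3.png

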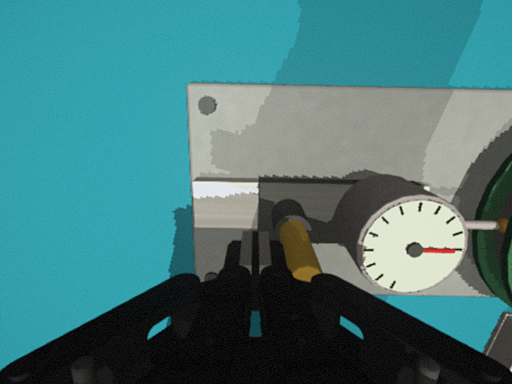

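carry_out:
  increments:
    - [0, 0, 0, 0, 0.002, 0, -1]
    - [0, 0, 0, 0, 0.004, 0, -1]
    - [0, 0, 0, 0, 0.005, 0, -1]
    - [0, 0, 0, 0, 0.005, 0, -1]

```text
time_s: 7.25
eef_pos: [476.2, 159.9, 85.1]
orientation: [[0.958, 0.285, -0.007], [0.285, -0.958, 0.003], [-0.005, -0.004, -1.0]]
contact_force: [-5.4, 8.2, 4.5]
grip_width: -0.4
grip_force: 5.1
```

```bash
cat > n.py <<'E'
from h import *
import sys
np.set_printoptions(precision=2,suppress=True)
s,p=wrist(); print(s["time_s"],np.array(s["eef_pos"]),s["contact_force"])
cv2.imwrite(f"pics/{sys.argv[1]}.png",p["color"])
for o in redneedle(p): print(o)
E
python3 n.py w4
```

```text
7.25 [476.19 159.89  85.1 ] [-5.43  8.2   4.5 ]
(np.int32(148), array([418.4, 228. ]), array([511.2,  82.8]), array([-0.96, -0.29]), np.float64(16.8))
```

carry_out:
  increments:
    - [0, 0, 0, 0, 0.001, 0, -1]
    - [0, 0, 0, 0, 0.001, 0, -1]
    - [0, 0, 0, 0, 0.001, 0, -1]
    - [0, 0, 0, 0, -0.008, 0, -1]
    - [0, 0, 0, 0, -0.02, 0, -1]
    - [0, 0, 0, 0, -0.02, 0, -1]

```text
time_s: 8.05
eef_pos: [471.1, 178.4, 84.9]
orientation: [[0.958, 0.285, -0.005], [0.285, -0.958, -0.001], [-0.005, -0.001, -1.0]]
contact_force: [-0.1, -0.5, 0.1]
grip_width: 0.2
grip_force: 0.0
```

```bash
python3 n.py w5
```

```text
8.05 [471.12 178.38  84.92] [-0.11 -0.5   0.1 ]
(np.int32(150), array([449. , 229.7]), array([509.7,  85.6]), array([-0.82, -0.58]), np.float64(17.6))
```

carry_out:
  increments:
    - [0, 0, 0, 0, 0, -0.06, -0.1]
    - [0, 0, 0, -0.06, 0.06, -0.11, -0.1]
    - [0, 0, 0, -0.06, 0.12, -0.11, -0.1]
    - [0, 0, 0, -0.06, 0.18, -0.11, -0.1]
    - [0, 0, 0, -0.06, 0.24, -0.11, -0.1]
    - [0, 0, 0, -0.06, 0.297, -0.11, -0.1]
    - [0, 0, 0, -0.06, 0.297, -0.11, -0.1]
    - [0, 0, 0, -0.06, 0.297, -0.11, -0.1]

```text
time_s: 9.1
eef_pos: [498.6, -124.6, 194.7]
orientation: [[0.959, 0.283, -0.006], [0.283, -0.959, 0.0], [-0.005, -0.002, -1.0]]
contact_force: [-0.8, 0.2, 0.2]
grip_width: 38.6
grip_force: 0.0
```

Run:
```python
from h import *
np.set_printoptions(precision=2,suppress=True)
s,p=wrist(); print(s["time_s"],np.array(s["eef_pos"]),s["grip_width"])
cv2.imwrite("pics/w6.png",p["color"])
for o in redneedle(p): print(o)
for k,z in (("spindle",68),("knob_grip",96),("tip",52)):
    for e in r.spot_point(p,k)[:1]: print(k,round(e["conf"],2),np.array(e["point"]),atz(p,e["point"],z))
C=np.array([502,77,90.])
S=[cv2.resize(p["color"],(400,300))]
for n in("scene","top"):
    q=r.grab_frame(n); cv2.imwrite(f"pics/{n}6.png",q["color"])
    im,red=needle(q,C); v,u=np.nonzero(red>25)
    print(n,proj(q,C),red.max(),len(u)); S.append(im)
cv2.imwrite("pics/c6.png",np.hstack([S[0],cv2.resize(S[1],(200,300)),cv2.resize(S[2],(200,300))]))
```

```text
9.1 [ 498.59 -124.62  194.68] 38.59687153832397
(np.int32(69), array([ 11. , 106.2]), array([509.6,  86.9]), array([-0.82, -0.57]), np.float64(16.7))
knob_grip 0.57 [251.7 142. ] [ 538.13 -109.57   96.  ]
scene [[272.61 172.02]] 19 0
top [[238.98 210.85]] 47 774
```

View pics/c6.png

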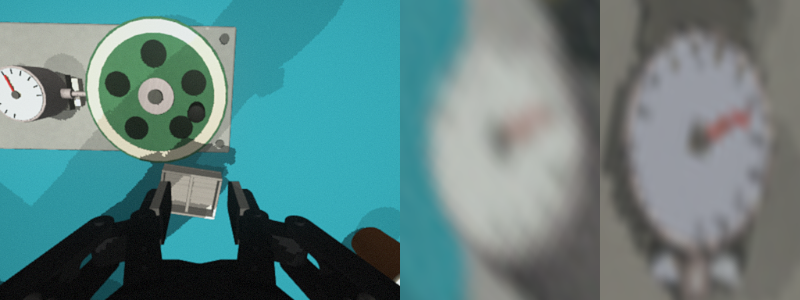

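carry_out:
  increments:
    - [0, 0, 0, 0.042, -0.003, 0, -0.1]
    - [0, 0, 0, 0.042, -0.003, 0.03, -0.1]
    - [0, 0, 0, 0.042, -0.003, 0.06, -0.1]
    - [0, 0, 0, 0.042, -0.003, 0.06, -0.1]

```text
time_s: 9.9
eef_pos: [536.4, -107.9, 132.6]
orientation: [[0.958, 0.285, -0.009], [0.285, -0.958, 0.001], [-0.008, -0.004, -1.0]]
contact_force: [-1.6, -0.2, 0.7]
grip_width: 38.6
grip_force: 0.0
```

Run:
```python
from h import *
np.set_printoptions(precision=2,suppress=True)
s,p=wrist(); print(s["time_s"],np.array(s["eef_pos"]),s["contact_force"])
cv2.imwrite("pics/w7.png",p["color"])
for k,z in (("spindle",68),("knob_grip",96),("tip",52)):
    for e in r.spot_point(p,k)[:1]: print(k,round(e["conf"],2),np.array(e["point"]),atz(p,e["point"],z))
```

```text
9.9 [ 536.44 -107.93  132.64] [-1.56 -0.24  0.66]
spindle 0.83 [197.6 183.4] [539.71 -62.21  68.  ]
knob_grip 0.83 [258.7 220.7] [ 535.45 -110.22   96.  ]
```

View pics/w7.png

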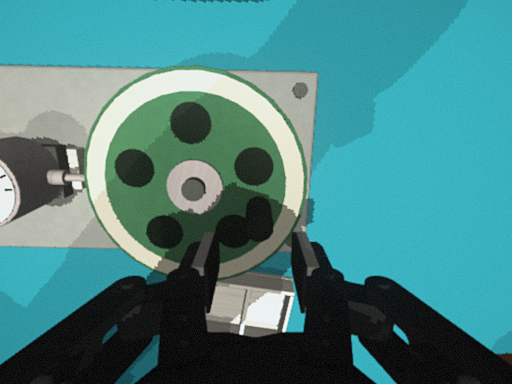

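carry_out:
  increments:
    - [0, 0, 0, -0.001, 0.002, 0.025, -0.1]
    - [0, 0, 0, -0.001, 0.002, 0.047, -0.1]
    - [0, 0, 0, -0.001, 0.002, 0.047, -0.4]
    - [0, 0, 0, -0.001, 0.002, 0.047, -0.5]
    - [0, 0, 0, -0.001, 0.002, 0.047, -0.57]
    - [0, 0, 0, -0.001, 0.002, 0.047, -0.65]
    - [0, 0, 0, -0.001, 0.002, 0.047, -0.7]
    - [0, 0, 0, -0.001, 0.002, 0.047, -0.7]
  newtons: 20

```text
time_s: 11.1
eef_pos: [537.5, -110.1, 89.3]
orientation: [[0.958, 0.285, -0.004], [0.285, -0.958, 0.002], [-0.003, -0.003, -1.0]]
contact_force: [-3.2, 9.4, 4.4]
grip_width: 16.8
grip_force: 19.6
```

```bash
cat > t.py <<'E'
from h import *
import sys
np.set_printoptions(precision=1,suppress=True)
s=r.state(); C=np.array([502,77,90.])
R=np.array(s["orientation"]);F=np.array(s["contact_force"]);e=np.array(s["eef_pos"])
t=np.array([[.958,.285],[.285,-.958]]); d=t@(e[:2]-[540,-62])
print("t",round(s["time_s"],1),"z",e[2].round(1),"XY",d,"rad",np.hypot(*d).round(1),"th",np.degrees(np.arctan2(d[0],d[1])).round(1),"Fxy",t@F[:2],"Fz",F[2].round(1),"grip",round(s["grip_force"]),round(s["grip_width"],1))
p=r.grab_frame("top"); im,red=needle(p,C); cv2.imwrite(f"pics/n_{s['time_s']:.2f}.png",im)
# dial centre: white blob
g=cv2.cvtColor(im,cv2.COLOR_BGR2GRAY); c=np.array([148,140]) # refined later
m=red>max(20,red.max()*.5); v,u=np.nonzero(m)
if len(u)>40:
    w=red[m]; P=np.c_[u,-v].astype(float); mu=np.average(P,axis=0,weights=w)
    ax=np.linalg.svd((P-mu)*w[:,None]**.5,full_matrices=False)[2][0]; dirn=mu-[c[0],-c[1]]
    if ax@dirn<0: ax=-ax
    f=lambda q:(np.degrees(np.arctan2(q[1],q[0]))+90)%360
    print("needle axis",f(ax).round(0),"cen",f(dirn).round(0),"mm",(np.radians(f(dirn))/.4).round(2),"red",red.max(),len(u),"mean",mu,"len",np.hypot(*dirn).round(0))
else: print("no needle",red.max(),len(u))
E
python3 t.py
```

```text
t 11.1 z 89.3 XY [-16.1  45.4] rad 48.1 th -19.5 Fxy [-0.3 -9.9] Fz 4.4 grip 20 16.8
needle axis 105.0 cen 109.0 mm 4.75 red 48 814 mean [ 188.7 -126. ] len 43.0
```

carry_out:
  increments:
    - [0, 0, 0, 0, -0.001, 0, -0.7]
    - [0, 0, 0, -0.0047, -0.0029, 0, -0.7]
    - [0, 0, 0, -0.0091, -0.0053, 0, -0.7]
    - [0, 0, 0, -0.0091, -0.0053, 0, -0.7]

```text
time_s: 11.65
eef_pos: [527.7, -108.9, 89.3]
orientation: [[0.959, 0.284, -0.003], [0.284, -0.959, -0.0], [-0.003, -0.0, -1.0]]
contact_force: [0.1, 4.3, 4.2]
grip_width: 17.2
grip_force: 20.3
```

```bash
python3 t.py
```

```text
t 11.7 z 89.3 XY [-25.1  41.5] rad 48.5 th -31.2 Fxy [ 1.3 -4.1] Fz 4.2 grip 20 17.2
needle axis 107.0 cen 110.0 mm 4.82 red 46 824 mean [ 189.9 -124.4] len 45.0
```

carry_out:
  increments:
    - [0, 0, 0, -0.0041, -0.0028, 0, -0.7]
    - [0, 0, 0, -0.0079, -0.0061, 0, -0.7]
    - [0, 0, 0, -0.0079, -0.0061, 0, -0.7]

```text
time_s: 12.08
eef_pos: [518.6, -105.9, 89.2]
orientation: [[0.959, 0.284, -0.003], [0.284, -0.959, -0.002], [-0.003, 0.001, -1.0]]
contact_force: [1.2, 1.9, 6.4]
grip_width: 16.8
grip_force: 20.5
```

```bash
python3 t.py
```

```text
t 12.1 z 89.2 XY [-33.  36.] rad 48.9 th -42.6 Fxy [ 1.7 -1.5] Fz 6.4 grip 20 16.8
needle axis 98.0 cen 95.0 mm 4.14 red 58 510 mean [ 192.5 -136.2] len 45.0
```

carry_out:
  increments:
    - [0, 0, 0, -0.0035, -0.0036, 0, -0.7]
    - [0, 0, 0, -0.0066, -0.0076, 0, -0.7]
    - [0, 0, 0, -0.0066, -0.0076, 0, -0.7]

```text
time_s: 12.5
eef_pos: [509.8, -100.9, 89.2]
orientation: [[0.959, 0.284, -0.004], [0.284, -0.959, -0.002], [-0.004, 0.001, -1.0]]
contact_force: [-0.7, -0.5, 6.7]
grip_width: 17.1
grip_force: 20.7
```

```bash
python3 t.py
```

```text
t 12.5 z 89.2 XY [-40.   28.6] rad 49.2 th -54.4 Fxy [-0.8  0.3] Fz 6.7 grip 21 17.1
needle axis 98.0 cen 95.0 mm 4.14 red 56 557 mean [ 192.7 -136.3] len 45.0
```

carry_out:
  increments:
    - [0, 0, 0, -0.0026, -0.0043, 0, -0.7]
    - [0, 0, 0, -0.0047, -0.0088, 0, -0.7]
    - [0, 0, 0, -0.0047, -0.0088, 0, -0.7]

```text
time_s: 12.92
eef_pos: [502.3, -94.1, 89.2]
orientation: [[0.959, 0.283, -0.005], [0.283, -0.959, -0.003], [-0.005, 0.002, -1.0]]
contact_force: [-3.6, -3.2, 9.3]
grip_width: 17.3
grip_force: 20.8
```

```bash
python3 t.py
```

```text
t 12.9 z 89.2 XY [-45.2  20. ] rad 49.5 th -66.1 Fxy [-4.4  2.1] Fz 9.3 grip 21 17.3
needle axis 98.0 cen 95.0 mm 4.13 red 57 551 mean [ 193.  -136.3] len 45.0
```

carry_out:
  increments:
    - [0, 0, 0, -0.0024, -0.0045, 0, -0.7]
    - [0, 0, 0, -0.0037, -0.0093, 0, -0.7]
    - [0, 0, 0, -0.0037, -0.0093, 0, -0.7]

```text
time_s: 13.35
eef_pos: [496.3, -86.0, 89.2]
orientation: [[0.959, 0.284, -0.005], [0.284, -0.959, -0.003], [-0.005, 0.001, -1.0]]
contact_force: [-2.9, -1.4, 9.1]
grip_width: 17.5
grip_force: 20.8
```

```bash
sed -i 's/\[540,-62\])/[540,-62])-[-1.9,-.6]/' t.py; python3 t.py
```

```text
t 13.3 z 89.2 XY [-46.8  11.1] rad 48.1 th -76.7 Fxy [-3.2  0.5] Fz 9.1 grip 21 17.5
needle axis 97.0 cen 95.0 mm 4.13 red 56 557 mean [ 192.8 -136.3] len 45.0
```

carry_out:
  increments:
    - [0, 0, 0, -0.0009, -0.0049, 0, -0.7]
    - [0, 0, 0, -0.0013, -0.0099, 0, -0.7]
    - [0, 0, 0, -0.0013, -0.0099, 0, -0.7]

```text
time_s: 13.78
eef_pos: [492.2, -76.7, 89.2]
orientation: [[0.959, 0.284, -0.005], [0.284, -0.959, -0.002], [-0.005, 0.001, -1.0]]
contact_force: [-3.0, -0.1, 9.0]
grip_width: 16.7
grip_force: 20.8
```

```bash
python3 t.py
```

```text
t 13.8 z 89.2 XY [-48.1   1.1] rad 48.1 th -88.7 Fxy [-2.9 -0.8] Fz 9.0 grip 21 16.7
needle axis 98.0 cen 95.0 mm 4.13 red 56 549 mean [ 192.9 -136.3] len 45.0
```

carry_out:
  increments:
    - [0, 0, 0, 0.0002, -0.005, 0, -0.7]
    - [0, 0, 0, 0.0008, -0.01, 0, -0.7]
    - [0, 0, 0, 0.0008, -0.01, 0, -0.7]

```text
time_s: 14.2
eef_pos: [490.1, -67.0, 89.2]
orientation: [[0.959, 0.284, -0.005], [0.284, -0.959, -0.002], [-0.005, 0.001, -1.0]]
contact_force: [-3.6, -0.9, 9.5]
grip_width: 17.1
grip_force: 20.8
```

```bash
python3 t.py
```

```text
t 14.2 z 89.2 XY [-47.4  -8.9] rad 48.2 th -100.6 Fxy [-3.7 -0.2] Fz 9.5 grip 21 17.1
needle axis 121.0 cen 121.0 mm 5.29 red 40 861 mean [ 186.7 -116.5] len 45.0
```

carry_out:
  increments:
    - [0, 0, 0, 0.0012, -0.0049, 0, -0.7]
    - [0, 0, 0, 0.0029, -0.0096, 0, -0.7]
    - [0, 0, 0, 0.0029, -0.0096, 0, -0.7]

```text
time_s: 14.62
eef_pos: [490.1, -56.6, 89.2]
orientation: [[0.959, 0.284, -0.005], [0.284, -0.959, -0.002], [-0.005, 0.0, -1.0]]
contact_force: [-3.9, 1.4, 10.9]
grip_width: 17.5
grip_force: 20.9
```

```bash
python3 t.py
```

```text
t 14.6 z 89.2 XY [-44.4 -18.8] rad 48.2 th -112.9 Fxy [-3.3 -2.5] Fz 10.9 grip 21 17.5
needle axis 162.0 cen 160.0 mm 6.96 red 44 726 mean [164.5 -95.5] len 47.0
```

carry_out:
  increments:
    - [0, 0, 0, 0.0022, -0.0046, 0, -0.7]
    - [0, 0, 0, 0.0048, -0.0089, 0, -0.7]
    - [0, 0, 0, 0.0048, -0.0089, 0, -0.7]

```text
time_s: 15.05
eef_pos: [492.4, -46.3, 89.2]
orientation: [[0.959, 0.284, -0.004], [0.284, -0.959, -0.001], [-0.004, -0.001, -1.0]]
contact_force: [-2.1, 3.8, 10.0]
grip_width: 17.5
grip_force: 20.9
```

```bash
python3 t.py
```

```text
t 15.1 z 89.2 XY [-39.2 -28. ] rad 48.2 th -125.5 Fxy [-0.9 -4.2] Fz 10.0 grip 21 17.5
needle axis 318.0 cen 322.0 mm 14.04 red 43 1011 mean [ 135.  -156.4] len 21.0
```

carry_out:
  increments:
    - [0, 0, 0, 0.0031, -0.0039, 0, -0.7]
    - [0, 0, 0, 0.0065, -0.0076, 0, -0.7]
    - [0, 0, 0, 0.0065, -0.0076, 0, -0.7]

```text
time_s: 15.48
eef_pos: [496.5, -37.3, 89.2]
orientation: [[0.959, 0.284, -0.004], [0.284, -0.959, -0.001], [-0.005, 0.0, -1.0]]
contact_force: [-2.1, 1.4, 10.0]
grip_width: 17.4
grip_force: 20.9
```

```bash
python3 t.py
```

```text
t 15.5 z 89.2 XY [-32.7 -35.4] rad 48.2 th -137.3 Fxy [-1.6 -1.9] Fz 10.0 grip 21 17.4
needle axis 307.0 cen 322.0 mm 14.06 red 57 5561 mean [  53.7 -261.2] len 154.0
```

carry_out:
  increments:
    - [0, 0, 0, 0.0038, -0.0032, 0, -0.7]
    - [0, 0, 0, 0.008, -0.0061, 0, -0.7]
    - [0, 0, 0, 0.008, -0.0061, 0, -0.7]

```text
time_s: 15.9
eef_pos: [502.6, -29.2, 89.2]
orientation: [[0.959, 0.284, -0.004], [0.284, -0.959, -0.001], [-0.004, -0.0, -1.0]]
contact_force: [-2.2, 2.8, 9.2]
grip_width: 17.2
grip_force: 20.9
```

```bash
python3 t.py
```

```text
t 15.9 z 89.2 XY [-24.5 -41.5] rad 48.2 th -149.4 Fxy [-1.3 -3.3] Fz 9.2 grip 21 17.2
needle axis 256.0 cen 327.0 mm 14.27 red 57 16895 mean [  77.2 -249.1] len 130.0
```

carry_out:
  increments:
    - [0, 0, 0, 0.0044, -0.0023, 0, -0.7]
    - [0, 0, 0, 0.0091, -0.0042, 0, -0.7]
    - [0, 0, 0, 0.0139, -0.0055, 0, -0.7]
    - [0, 0, 0, 0.0189, -0.0064, 0, -0.7]
    - [0, 0, 0, 0.0239, -0.0067, 0, -0.7]
    - [0, 0, 0, 0.0289, -0.0065, 0, -0.7]
    - [0, 0, 0, 0.0339, -0.0058, 0, -0.7]
    - [0, 0, 0, 0.0388, -0.0045, 0, -0.7]
    - [0, 0, 0, 0.0435, -0.0028, 0, -0.7]
    - [0, 0, 0, 0.048, -0.0005, 0, -0.7]
    - [0, 0, 0, 0.048, -0.0005, 0, -0.7]

```text
time_s: 17.32
eef_pos: [549.1, -15.2, 89.2]
orientation: [[0.959, 0.284, -0.003], [0.284, -0.959, -0.001], [-0.003, 0.0, -1.0]]
contact_force: [-0.4, 1.1, 9.5]
grip_width: 17.2
grip_force: 20.8
```

```bash
python3 t.py
cat > tab.py <<'E'
import numpy as np,sys
a=float(sys.argv[1]);b=float(sys.argv[2]);n=int(sys.argv[3])
f=lambda t:np.array([.048*np.sin(np.radians(t)),.048*np.cos(np.radians(t))])
print([[0,0,0,*(f(t)-f(a)).round(4).tolist(),0,-.7] for t in np.linspace(a,b,n+1)[1:]])
E
python3 tab.py -209.4 -275 11
```

```text
t 17.3 z 89.2 XY [ 24.  -41.6] rad 48.0 th 150.0 Fxy [-0.  -1.2] Fz 9.5 grip 21 17.2
needle axis 68.0 cen 347.0 mm 15.13 red 51 63107 mean [ 136.  -191.2] len 53.0
[[0, 0, 0, 0.0042, 0.0027, 0, -0.7], [0, 0, 0, 0.0081, 0.0058, 0, -0.7], [0, 0, 0, 0.0117, 0.0093, 0, -0.7], [0, 0, 0, 0.0149, 0.0131, 0, -0.7], [0, 0, 0, 0.0177, 0.0173, 0, -0.7], [0, 0, 0, 0.02, 0.0217, 0, -0.7], [0, 0, 0, 0.0219, 0.0263, 0, -0.7], [0, 0, 0, 0.0232, 0.0311, 0, -0.7], [0, 0, 0, 0.0241, 0.036, 0, -0.7], [0, 0, 0, 0.0244, 0.041, 0, -0.7], [0, 0, 0, 0.0243, 0.046, 0, -0.7]]
```

carry_out:
  increments:
    - [0, 0, 0, 0.0042, 0.0027, 0, -0.7]
    - [0, 0, 0, 0.0081, 0.0058, 0, -0.7]
    - [0, 0, 0, 0.0117, 0.0093, 0, -0.7]
    - [0, 0, 0, 0.0149, 0.0131, 0, -0.7]
    - [0, 0, 0, 0.0177, 0.0173, 0, -0.7]
    - [0, 0, 0, 0.02, 0.0217, 0, -0.7]
    - [0, 0, 0, 0.0219, 0.0263, 0, -0.7]
    - [0, 0, 0, 0.0232, 0.0311, 0, -0.7]
    - [0, 0, 0, 0.0241, 0.036, 0, -0.7]
    - [0, 0, 0, 0.0244, 0.041, 0, -0.7]
    - [0, 0, 0, 0.0243, 0.046, 0, -0.7]
    - [0, 0, 0, 0.0243, 0.046, 0, -0.7]

```text
time_s: 18.88
eef_pos: [585.0, -53.0, 89.2]
orientation: [[0.959, 0.284, -0.004], [0.284, -0.959, -0.002], [-0.004, 0.001, -1.0]]
contact_force: [-3.1, -1.2, 10.3]
grip_width: 17.5
grip_force: 21.0
```

```bash
python3 t.py;python3 tab.py -275 -347 12
```

```text
t 18.9 z 89.2 XY [47.6  4.8] rad 47.8 th 84.2 Fxy [-3.3  0.3] Fz 10.3 grip 21 17.5
needle axis 281.0 cen 319.0 mm 13.91 red 59 13881 mean [  58.8 -242.2] len 136.0
[[0, 0, 0, -0.0007, 0.005, 0, -0.7], [0, 0, 0, -0.0019, 0.0099, 0, -0.7], [0, 0, 0, -0.0036, 0.0146, 0, -0.7], [0, 0, 0, -0.0058, 0.0191, 0, -0.7], [0, 0, 0, -0.0085, 0.0233, 0, -0.7], [0, 0, 0, -0.0116, 0.0273, 0, -0.7], [0, 0, 0, -0.0151, 0.0309, 0, -0.7], [0, 0, 0, -0.0189, 0.0342, 0, -0.7], [0, 0, 0, -0.0231, 0.037, 0, -0.7], [0, 0, 0, -0.0275, 0.0393, 0, -0.7], [0, 0, 0, -0.0322, 0.0412, 0, -0.7], [0, 0, 0, -0.037, 0.0426, 0, -0.7]]
```

carry_out:
  increments:
    - [0, 0, 0, -0.0007, 0.005, 0, -0.7]
    - [0, 0, 0, -0.0019, 0.0099, 0, -0.7]
    - [0, 0, 0, -0.0036, 0.0146, 0, -0.7]
    - [0, 0, 0, -0.0058, 0.0191, 0, -0.7]
    - [0, 0, 0, -0.0085, 0.0233, 0, -0.7]
    - [0, 0, 0, -0.0116, 0.0273, 0, -0.7]
    - [0, 0, 0, -0.0151, 0.0309, 0, -0.7]
    - [0, 0, 0, -0.0189, 0.0342, 0, -0.7]
    - [0, 0, 0, -0.0231, 0.037, 0, -0.7]
    - [0, 0, 0, -0.0275, 0.0393, 0, -0.7]
    - [0, 0, 0, -0.0322, 0.0412, 0, -0.7]
    - [0, 0, 0, -0.037, 0.0426, 0, -0.7]

```text
time_s: 20.42
eef_pos: [562.3, -103.2, 89.2]
orientation: [[0.959, 0.285, -0.002], [0.285, -0.959, 0.0], [-0.002, -0.001, -1.0]]
contact_force: [3.8, 6.5, 7.2]
grip_width: 17.2
grip_force: 20.8
```

```bash
python3 t.py;python3 tab.py -347 -413 11;python3 tab.py -413 -461 8
```

```text
t 20.4 z 89.2 XY [11.5 46.4] rad 47.8 th 13.9 Fxy [ 5.5 -5.2] Fz 7.2 grip 21 17.2
needle axis 98.0 cen 95.0 mm 4.15 red 57 587 mean [ 193.4 -136. ] len 46.0
[[0, 0, 0, -0.0049, 0.0009, 0, -0.7], [0, 0, 0, -0.01, 0.0012, 0, -0.7], [0, 0, 0, -0.015, 0.001, 0, -0.7], [0, 0, 0, -0.02, 0.0003, 0, -0.7], [0, 0, 0, -0.0248, -0.0009, 0, -0.7], [0, 0, 0, -0.0296, -0.0026, 0, -0.7], [0, 0, 0, -0.0341, -0.0048, 0, -0.7], [0, 0, 0, -0.0383, -0.0075, 0, -0.7], [0, 0, 0, -0.0423, -0.0105, 0, -0.7], [0, 0, 0, -0.0459, -0.014, 0, -0.7], [0, 0, 0, -0.0491, -0.0179, 0, -0.7]]
[[0, 0, 0, -0.0028, -0.0042, 0, -0.7], [0, 0, 0, -0.0052, -0.0086, 0, -0.7], [0, 0, 0, -0.0071, -0.0133, 0, -0.7], [0, 0, 0, -0.0084, -0.0181, 0, -0.7], [0, 0, 0, -0.0093, -0.023, 0, -0.7], [0, 0, 0, -0.0097, -0.028, 0, -0.7], [0, 0, 0, -0.0095, -0.0331, 0, -0.7], [0, 0, 0, -0.0088, -0.038, 0, -0.7]]
```

carry_out:
  increments:
    - [0, 0, 0, -0.0049, 0.0005, 0, -0.7]
    - [0, 0, 0, -0.01, 0.0008, 0, -0.7]
    - [0, 0, 0, -0.015, 0.0006, 0, -0.7]
    - [0, 0, 0, -0.02, -0.0001, 0, -0.7]
    - [0, 0, 0, -0.0248, -0.0013, 0, -0.7]
    - [0, 0, 0, -0.0296, -0.003, 0, -0.7]
    - [0, 0, 0, -0.0341, -0.0052, 0, -0.7]
    - [0, 0, 0, -0.0383, -0.0079, 0, -0.7]
    - [0, 0, 0, -0.0423, -0.0109, 0, -0.7]
    - [0, 0, 0, -0.0459, -0.0144, 0, -0.7]
    - [0, 0, 0, -0.0491, -0.0183, 0, -0.7]

```text
time_s: 21.85
eef_pos: [510.1, -101.1, 89.3]
orientation: [[0.959, 0.284, -0.002], [0.284, -0.959, -0.003], [-0.003, 0.003, -1.0]]
contact_force: [5.4, -2.0, 3.2]
grip_width: 17.2
grip_force: 20.4
```

```bash
python3 t.py
```

```text
t 21.9 z 89.3 XY [-37.9  29.6] rad 48.1 th -52.0 Fxy [4.6 3.5] Fz 3.2 grip 20 17.2
needle axis 97.0 cen 95.0 mm 4.13 red 57 550 mean [ 193.3 -136.3] len 45.0
```

carry_out:
  increments:
    - [0, 0, 0, -0.0028, -0.0042, 0, -0.7]
    - [0, 0, 0, -0.0052, -0.0086, 0, -0.7]
    - [0, 0, 0, -0.0071, -0.0133, 0, -0.7]
    - [0, 0, 0, -0.0084, -0.0181, 0, -0.7]
    - [0, 0, 0, -0.0093, -0.023, 0, -0.7]
    - [0, 0, 0, -0.0097, -0.028, 0, -0.7]
    - [0, 0, 0, -0.0095, -0.0331, 0, -0.7]
    - [0, 0, 0, -0.0088, -0.038, 0, -0.7]
    - [0, 0, 0, -0.0088, -0.038, 0, -0.7]

```text
time_s: 23.02
eef_pos: [489.9, -66.6, 89.2]
orientation: [[0.959, 0.284, -0.004], [0.284, -0.959, -0.002], [-0.004, 0.001, -1.0]]
contact_force: [-1.2, 0.8, 9.1]
grip_width: 16.9
grip_force: 20.8
```

```bash
python3 t.py; for a in -461 -466 -471 -476; do python3 tab.py $a $((a-5)) 1; done
```

```text
t 23.0 z 89.2 XY [-47.4  -9.3] rad 48.3 th -101.1 Fxy [-0.9 -1.1] Fz 9.1 grip 21 16.9
needle axis 122.0 cen 124.0 mm 5.39 red 46 806 mean [ 182.8 -116.9] len 42.0
[[0, 0, 0, 0.001, -0.0041, 0, -0.7]]
[[0, 0, 0, 0.0013, -0.004, 0, -0.7]]
[[0, 0, 0, 0.0017, -0.0038, 0, -0.7]]
[[0, 0, 0, 0.002, -0.0037, 0, -0.7]]
```

carry_out:
  increments:
    - [0, 0, 0, 0.001, -0.0041, 0, -0.7]
    - [0, 0, 0, 0.001, -0.0041, 0, -0.7]

```text
time_s: 23.32
eef_pos: [489.8, -62.5, 89.2]
orientation: [[0.959, 0.284, -0.004], [0.284, -0.959, -0.002], [-0.005, 0.001, -1.0]]
contact_force: [-1.2, -1.1, 9.0]
grip_width: 17.4
grip_force: 20.8
```

```bash
python3 t.py
```

```text
t 23.3 z 89.2 XY [-46.4 -13.2] rad 48.2 th -105.9 Fxy [-1.4  0.7] Fz 9.0 grip 21 17.4
needle axis 144.0 cen 144.0 mm 6.28 red 50 517 mean [ 175.5 -102.4] len 47.0
```

carry_out:
  increments:
    - [0, 0, 0, 0.0013, -0.004, 0, -0.7]
    - [0, 0, 0, 0.0013, -0.004, 0, -0.7]

```text
time_s: 23.62
eef_pos: [489.8, -58.2, 89.2]
orientation: [[0.959, 0.284, -0.004], [0.284, -0.959, -0.002], [-0.005, 0.001, -1.0]]
contact_force: [-1.0, 0.5, 8.3]
grip_width: 17.0
grip_force: 20.8
```

```bash
python3 t.py
```

```text
t 23.6 z 89.2 XY [-45.1 -17.3] rad 48.3 th -111.0 Fxy [-0.9 -0.8] Fz 8.3 grip 21 17.0
needle axis 159.0 cen 158.0 mm 6.89 red 43 886 mean [165.4 -97.2] len 46.0
```

carry_out:
  increments:
    - [0, 0, 0, 0.0017, -0.0038, 0, -0.7]
    - [0, 0, 0, 0.0017, -0.0038, 0, -0.7]

```text
time_s: 23.92
eef_pos: [490.4, -53.9, 89.2]
orientation: [[0.959, 0.284, -0.004], [0.284, -0.959, -0.002], [-0.004, 0.001, -1.0]]
contact_force: [-2.3, 2.2, 8.7]
grip_width: 16.9
grip_force: 20.8
```

```bash
python3 t.py
```

```text
t 23.9 z 89.2 XY [-43.3 -21.3] rad 48.3 th -116.1 Fxy [-1.5 -2.7] Fz 8.7 grip 21 16.9
needle axis 163.0 cen 160.0 mm 6.97 red 44 710 mean [165.5 -92.7] len 50.0
```

carry_out:
  increments:
    - [0, 0, 0, 0.002, -0.0037, 0, -0.7]
    - [0, 0, 0, 0.002, -0.0037, 0, -0.7]

```text
time_s: 24.22
eef_pos: [491.3, -49.7, 89.2]
orientation: [[0.959, 0.284, -0.004], [0.284, -0.959, -0.002], [-0.004, 0.0, -1.0]]
contact_force: [-0.6, 1.6, 9.0]
grip_width: 17.3
grip_force: 20.8
```

```bash
python3 t.py; cd pics; ls -t n_*|head -4; python3 -c "
import cv2,glob,os,numpy as np
f=sorted(glob.glob('n_*.png'),key=os.path.getmtime)[-4:]
cv2.imwrite('m.png',np.hstack([cv2.resize(cv2.imread(x),(200,200)) for x in f]))"
```

```text
t 24.2 z 89.2 XY [-41.2 -25.1] rad 48.3 th -121.3 Fxy [-0.1 -1.6] Fz 9.0 grip 21 17.3
needle axis 147.0 cen 151.0 mm 6.57 red 48 775 mean [ 169.8 -101.3] len 44.0
n_24.23.png
n_23.93.png
n_23.62.png
n_23.32.png
```

View pics/m.png

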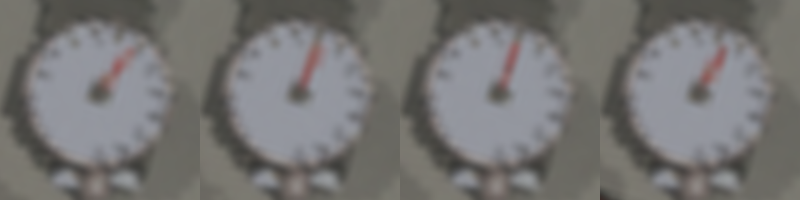

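carry_out:
  increments:
    - [0, 0, 0, -0.0014, 0.0025, 0, -0.7]
    - [0, 0, 0, -0.0027, 0.005, 0, -0.7]
    - [0, 0, 0, -0.0027, 0.005, 0, -0.7]
    - [0, 0, 0, -0.0027, 0.005, 0, -0.7]

```text
time_s: 24.78
eef_pos: [490.2, -55.0, 89.2]
orientation: [[0.959, 0.284, -0.004], [0.284, -0.959, -0.001], [-0.004, -0.0, -1.0]]
contact_force: [-0.4, 2.3, 9.1]
grip_width: 17.3
grip_force: 20.8
```

```bash
python3 t.py
```

```text
t 24.8 z 89.2 XY [-43.8 -20.3] rad 48.3 th -114.9 Fxy [ 0.3 -2.3] Fz 9.1 grip 21 17.3
needle axis 162.0 cen 160.0 mm 6.96 red 45 779 mean [164.7 -95.2] len 48.0
```

carry_out:
  increments:
    - [0, 0, 0, 0, 0, 0, -0.5]
    - [0, 0, 0, 0, 0, 0, -0.3]
    - [0, 0, 0, 0, 0, 0, -0.1]
    - [0, 0, 0, 0, 0, 0, -0.1]
    - [0, 0, 0, 0, 0, -0.02, -0.1]
    - [0, 0, 0, 0, 0, -0.05, -0.1]
    - [0, 0, 0, 0, 0, -0.1, -0.1]
    - [0, 0, 0, 0, 0, -0.13, -0.1]
    - [0, 0, 0, -0.04, 0.03, -0.13, -0.1]
    - [0, 0, 0, -0.04, 0.03, -0.13, -0.1]

```text
time_s: 26.08
eef_pos: [459.7, -96.6, 218.6]
orientation: [[0.96, 0.282, -0.005], [0.282, -0.96, -0.001], [-0.005, -0.0, -1.0]]
contact_force: [0.6, -0.1, 0.0]
grip_width: 38.6
grip_force: 0.0
```

```bash
python3 t.py; python3 n.py w9
```

```text
t 26.1 z 218.6 XY [-84.9  10.8] rad 85.6 th -82.7 Fxy [0.6 0.3] Fz 0.0 grip 0 38.6
needle axis 163.0 cen 160.0 mm 6.96 red 44 778 mean [164.6 -95.4] len 48.0
26.125 [460.15 -95.6  218.27] [-0.99  1.21 -0.14]
(np.int32(52), array([61.6, 80.2]), array([500.5,  92.4]), array([-0.09, -1.  ]), np.float64(16.6))
```

View pics/w9.png

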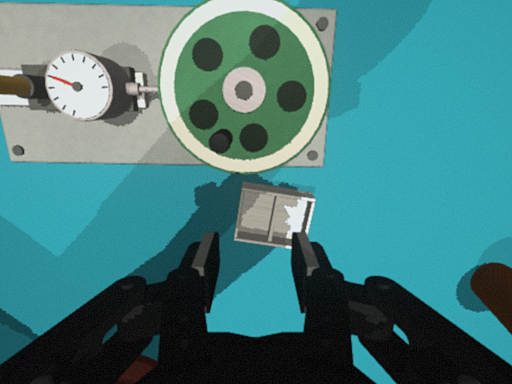

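```bash
python3 -c "
from station import r
print(r.job_done())"
```

```text
the job is handed in; nothing more can be done
None
```

I pressed the gauge on, turned the wheel a full turn and more, and handed the job in with the hand clear at about 26 s. The gauge stayed pressed on the 3 mm hump, reading about 7.0 mm against about 4.1 mm on the bare floor. I couldn't read the needle over about half the turn, where the arm blocked the view. The measured rise of 2.8 mm can only be the high hump, because the other two are at most 1.4 mm. The judge returned no verdict.

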